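# Stow the lid rod in its spring clip and fish the spirit level out of the tub

### The arm

A 6-joint arm with a two-finger parallel gripper is mounted at the origin on the work surface. World frame = base frame: x ahead of the robot, y to its left, z up, the work surface at z = 0. Lengths are in m, angles in rad, forces in N, time in s.
With the tool pointing down it reaches from about 0.3 to 0.875 m from the base axis. Payload 6.4 kg.
Tool frame: the origin (TCP) lies at the centre of the arm's flange, where the gripper is bolted on; the fingertips stand 173 mm ahead of it and the grasp point (between the pads) lies 155 mm ahead of it; z points along the fingers, x is the direction in which the jaws open and shut, and the axes are right-handed (so a half turn about z gives the same grasp; the last joint's range is limited). The gripper opens to 85 mm and grips with 20 to 120 N. Pads are 22 mm wide; open, the fingers measure 114 mm over their backs; the gripper's body (76 mm by 85 mm) begins 54 mm behind the grasp point. The pads swing forward as they close: fully open they stand 13 mm farther back than shut.
Start: joints at [-1.31, 0.181, 1.607, -0, 1.354, -0.206], TCP at [0.259, -0.513, 0.405] pointing down, gripper open.
Joint ranges: [-2.99, 2.99], [-0.89, 2.07], [0.3, 2.58], [-1.14, 4.28], [0, 2.63], [-3.12, 3.12]. Speed limits (rad/s): [2.57, 2.57, 3.01, 3.14, 3.14, 3.14].

### API

Orientations are given as a unit quaternion [w, x, y, z].
In Python, from bench import ctrl gives the robot as it stands. The module is installed in compiled form; this text tells all that it offers.
- The arm moves only by the tool move_arm, never from a script. Its argument "moves" is a list of rows, each an object of numbers: "gripper": the opening in per cent of the stroke, from 0 (shut) to 100 (fully open); "x", "y", "z": the shift along the tool's x, y, z in cm; "roll": the turn about the tool's z in degrees. In form: [{"gripper": .., "x": .., "y": .., "z": .., "roll": ..}, ...]. A call has 1 to 5 rows; each row shifts and turns the commanded pose from where the row before left it, along the tool's axes as they then stand; what a row does not reach is not made up. A row lasts 1/8 s, in which the tool goes at most 62.5 mm and 10.7 degrees, less where a joint would pass 70% of its speed; a pose out of reach is approached as far as the arm can. A call is refused whole if a number of a shift passes 6.25 or a number of a turn 10.7, either way. A call with a gripper value outside its range is refused whole. The fingers move at their own pace and stop on an object; the grip force is fixed at half the most. Time passes only in rows, so rows that do not move let the fingers close. It gives the time, the measured TCP pose, the force and the opening at its end, in the units of the state.
- ctrl.get_obs(): the state, without advancing time (a new reading comes with each control period).
- ctrl.camera(name): name is "side" or "top" or "wrist"; returns a dict with "img" (420x560x3 uint8, red, green, blue), "fx", "fy", "cx", "cy" (pixels), "world_from_camera" (4x4, takes a point from camera to world coordinates); the wrist camera has in their place "tool_from_camera" (4x4, takes a point from camera to tool coordinates, whose origin is the TCP and whose axes are the tool frame's). Camera axes: x right, y up, looking along -z (the intrinsics and any distortion apply to the point x, -y, -z); pixel columns grow to the right and rows downward; lengths in m; the calibration is good to about 2 mm. A picture is of the moment at which its call begins: read the wrist's pose just before it. There is no depth.
- ctrl.hand_in(): hands the job in, once; it reports no verdict.
The state is a dict: "time_s": time; "q": joint angles; "dq": joint speeds; "joint_efforts": joint torques, N m; "eef_pos": TCP position; "eef_rot": TCP orientation; "wrist_force": force on the tool from outside, world axes, zero at the start; "torque": the same for the moment, N m; "opening": opening from 0.0 (shut) to 1.0 (fully open).
Only numpy, scipy, OpenCV 4.12 (cv2) and the standard library are available. Lean on these libraries where they do the work, as an engineer would, in place of code of your own. Each camera call takes 0.05 s, during which the arm holds its last target. There are 200 camera calls.

### The job

The spirit level for squaring up the racking is shut in the storage tub, longer than the opening in the tub's lid. First lift off the steel rod that lies across the opening and push it down into the spring clip on the bench until it sits at the bottom of both forks and the sprung jaw has snapped back over it, and let it go; then tilt the level out diagonally through the opening and finish while holding it still in the gripper, all of it at least 5 cm above the lid. Leave the rod in its clip and do not disturb the roll of tape on the lid or the jar beside the clip.

Things in the scene. Friction and masses are not known exactly. Their poses are not given: they have to be found in the camera images.
- tub: black storage tub, 450 x 300 x 166 mm, long side along its x, walls 10 mm (cavity 430 x 280 mm), fixed to the bench, left or right of the clip. Origin: centre of its underside, z up. On the lid at x = 0, y = +-122 mm are two open-topped cradles (up to 179 mm above the bench, 34 mm in x, 16 mm in y) that hold the rod
- opening (a point): centre of the only opening in the tub's grey lid, at the lid's top, 166 mm above the bench; 220 mm along the tub's x by 180 mm along its y. The lid is 6 mm thick (underside at 160 mm) and covers all the rest; axes as the tub's
- books_top (a point): top centre of the fixed pile of books inside the tub, 102 mm above the bench. The pile is 130 mm (tub's x) by 240 mm (y); beyond it at both x ends the tub is hollow down to 6 mm above the bench, right out under the lid
- level: aluminium spirit level, a straight bar 300 (its x) x 24 (y) x 46 mm (z), 0.2 to 0.4 kg, black end caps, green vials; origin at its centre. It starts on edge on the books, within 0.1 rad of the tub's x, its centre 125 mm and top 148 mm above the bench, both ends tucked under the lid, its middle seen in the opening
- level_end_a (a point): centre of the level's end face on its +x side (150 mm from its centre)
- level_end_b (a point): centre of the level's end face on its -x side (150 mm from its centre)
- rod: round steel rod, 12 mm in diameter, 270 mm long (its x), 0.16 kg; origin at its centre. It starts loose in the two open cradles, along the tub's y across the middle of the opening, its axis 172 mm above the bench, 24 mm above the level's top
- clip: spring clip fixed to the bench: wooden base 110 x 190 x 12 mm (190 along its y), origin at the centre of its underside. Two steel forks at y = +-50 mm (10 mm thick, 97 mm high, flared mouths) take the rod along the clip's y. In the 80 mm between the forks nothing stands higher than 27 mm, so fingers fit there
- seat (a point): where the middle of the seated rod's axis belongs: in the clip at x = 0, y = 0, 70 mm above the bench; axes as the clip's. The fork slots here are 14 mm wide, their floor at 64 mm
- jaw (a joint): sprung jaw of the clip (rad): 0 closed, grows towards the clip's +x, springs back. Hinge along y at x = 16 mm, 22 mm above the bench; two tines at y = +-66 mm (10 mm wide), 115 mm high, slope over the slots down to about 78 mm, just over the seated rod. A rod held at its middle and pushed straight down with 5 to 10 N swings it about 0.1 rad aside; it snaps back once the rod is home
- tape: roll of packing tape, 84 mm across, 24 mm high, lying on the tub's lid near one end; a bystander, to be left where it is
- jar: lidded jar, 60 mm across, 75 mm high, beside the spring clip; a bystander, to be left where it is

How it is judged:
By the outcome, as a careful person would: the job done as asked, in the order asked, and still so for the second after the job is handed in, while the arm keeps its last pose, push and grip.
It also fails if it takes over 58 s, if anything falls off the work surface, if the arm or the gripper's body presses on something with over 40 N, if the wrist force passes 120 N, or if a joint passes its speed limit or range.

## Working session

There is one attempt and no reset: what is moved stays moved. The work goes in short steps, Python scripts to look and compute and a tool call to move; the robot and the scene stay as the last step left them, time stands still between calls to the robot, and variables do not carry over. Pictures are saved under pics/ and viewed, about 8 in all and at most 12, crops included, and the job is handed in when it is done.

Besides the shell and the picture viewer there is one more tool, called after "Request:" as name([rows], argument=value, ...), one row to a line, values as JSON. move_arm: Moves the arm, as the interface text tells. Its arguments: {"type":"object","properties":{"moves":{"type":"array","items":{"type":"object","properties":{"gripper":{"type":"number"},"x":{"type":"number"},"y":{"type":"number"},"z":{"type":"number"},"roll":{"type":"number"}}}}},"required":["moves"]}

```bash
mkdir -p pics
cat > h.py <<'E'
import numpy as np, cv2
from bench import ctrl
from scipy.spatial.transform import Rotation as R
def obs():
    o=ctrl.get_obs(); w,x,y,z=o['eef_rot']; return o,np.array(o['eef_pos']),R.from_quat([x,y,z,w]).as_matrix()
def shot(n,fn=None):
    o,p,r=obs(); c=ctrl.camera(n)
    if 'tool_from_camera' in c:
        T=np.eye(4);T[:3,:3]=r;T[:3,3]=p; c['W']=T@np.array(c['tool_from_camera'])
    else: c['W']=np.array(c['world_from_camera'])
    if fn: cv2.imwrite('pics/'+fn+'.png',c['img'][:,:,::-1]); np.savez('pics/'+fn+'.npz',**{k:c[k] for k in('img','fx','fy','cx','cy','W')})
    return c
def load(fn): return dict(np.load('pics/'+fn+'.npz'))
def ray(c,u,v,z):
    d=c['W'][:3,:3]@np.array([(u-c['cx'])/c['fx'],-(v-c['cy'])/c['fy'],-1]); o=c['W'][:3,3]
    return o+d*(z-o[2])/d[2]
def proj(c,P):
    q=np.linalg.inv(c['W'])@np.append(P,1); return np.array([c['cx']+c['fx']*q[0]/-q[2], c['cy']-c['fy']*q[1]/-q[2]])
E
python3 - <<'E'
from h import *
o,p,r=obs(); print(o['time_s'],p,r.round(3).tolist())
for n in('top','side'):
    c=shot(n,n+'0'); print(n,c['W'].round(3).tolist(),c['fx'],c.keys())
E
```

```text
0.0 [ 0.25871555 -0.51322744  0.40377655] [[0.45, -0.893, -0.0], [-0.893, -0.45, 0.002], [-0.002, -0.0, -1.0]]
top [[-0.012, 0.995, -0.095, 0.45], [-1.0, -0.011, 0.003, 0.058], [0.002, 0.095, 0.995, 1.056], [0.0, 0.0, 0.0, 1.0]] 476.6335089414075 dict_keys(['img', 'fx', 'fy', 'cx', 'cy', 'world_from_camera', 'W'])
side [[-0.955, 0.151, -0.256, 0.349], [-0.297, -0.457, 0.839, 0.727], [0.01, 0.877, 0.481, 0.535], [0.0, 0.0, 0.0, 1.0]] 421.5949807023998 dict_keys(['img', 'fx', 'fy', 'cx', 'cy', 'world_from_camera', 'W'])
```

View pics/top0.png

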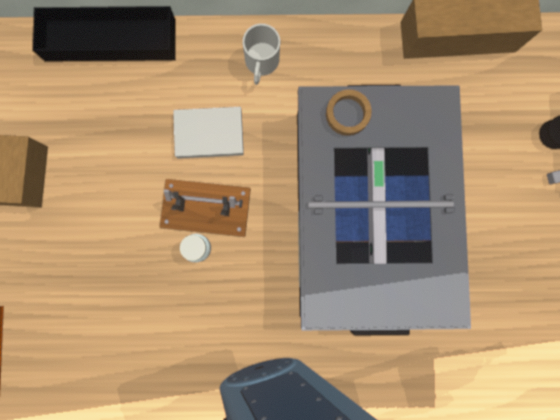

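View pics/side0.png

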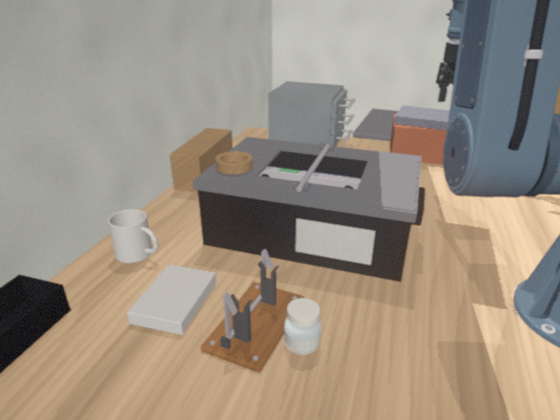

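Run:
```python
from h import *
c=load('top0')
def P(n,l,z): print(n,[ray(c,u,v,z)[:2].round(4).tolist() for u,v in l])
P('rod',[(309,205),(453,204)],.172)
P('opening',[(334,148),(428,147),(432,263),(334.5,263)],.166)
P('lid',[(299,87),(460,87),(468,327),(301,328)],.166)
P('clip',[(171,180),(251,186),(246,236),(160,229)],.012)
P('jar',[(194,247)],.075); P('tape',[(349,111)],.19)
P('level',[(378,148),(379,264)],.148); P('level edges',[(372,148),(385,148),(373,264),(386,264)],.148)
```

```text
rod [[0.5451, -0.0145], [0.544, -0.2833]]
opening [[0.6542, -0.0645], [0.6541, -0.2433], [0.4349, -0.2414], [0.4369, -0.0602]]
lid [[0.7743, -0.0], [0.7709, -0.3099], [0.3174, -0.3024], [0.3192, 0.004]]
clip [[0.6215, 0.2768], [0.6061, 0.0999], [0.4957, 0.1117], [0.5132, 0.3]]
jar [[0.4716, 0.2153]]
tape [[0.7185, -0.0908]]
level [[0.6574, -0.1523], [0.4338, -0.1469]]
level edges [[0.6575, -0.1407], [0.6572, -0.1659], [0.434, -0.1355], [0.4337, -0.1602]]
```

Request:
move_arm([
  {"roll": -10.5},
  {"roll": -10.5},
  {"roll": -10.5},
  {"roll": -10.5},
  {"roll": -10.5},
])

```text
validation failed for argument at $.mo...
```

Request:
move_arm([
  {"roll": -10.5},
  {"x": 3.6,"y": -4.5},
  {"x": 3.6,"y": -4.5},
  {"x": 3.6,"y": -4.5},
  {"x": 3.6,"y": -4.5},
])

```text
validation failed for argument at $.mo...
```

Request:
move_arm([
  {"x": 3.6,"y": -4.5},
  {"x": 3.6,"y": -4.5},
  {"x": 3.6,"y": -4.5},
  {"gripper": 60},
  {},
])

```text
validation failed for argument at $.mo...
```

Run:
```python
from h import *
o,p,r=obs(); print(o['time_s'],p,r.round(3).tolist(),o['q'],o['wrist_force'],o['opening'])
c=shot('wrist','w1')
```

```text
0.1 [ 0.25871349 -0.51326886  0.40387564] [[0.45, -0.893, -0.0], [-0.893, -0.45, 0.002], [-0.002, -0.0, -1.0]] [-1.31031982e+00  1.81485248e-01  1.60788313e+00 -9.70695025e-06
  1.35377954e+00 -2.06289315e-01] [-0.88377659 -0.45920152  0.39664596] 0.995974528339886
```

View pics/w1.png

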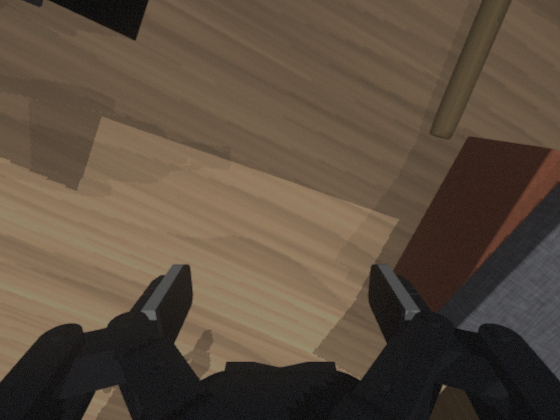

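The picture shows bare bench with the fingers at (180,290) and (380,290). The moves were refused because every row needs all of its fields.

Request:
move_arm([
  {"gripper": 100,"x": 0,"y": 0,"z": 0,"roll": -10.5},
  {"gripper": 100,"x": 0,"y": 0,"z": 0,"roll": -10.5},
  {"gripper": 100,"x": 0,"y": 0,"z": 0,"roll": -10.5},
  {"gripper": 100,"x": 0,"y": 0,"z": 0,"roll": -10.5},
  {"gripper": 100,"x": 0,"y": 0,"z": 0,"roll": -10.5},
])

```text
time_s: 0.78
eef_pos: [0.2588, -0.5134, 0.4043]
eef_rot: [-0.0, 0.996, -0.091, -0.0]
wrist_force: [0.2, -1.0, 0.1]
opening: 1.0
```

Request:
move_arm([
  {"gripper": 100,"x": 0,"y": 0,"z": 0,"roll": -10.5},
  {"gripper": 80,"x": 3.6,"y": -4.5,"z": 0,"roll": 0},
  {"gripper": 60,"x": 3.6,"y": -4.5,"z": 0,"roll": 0},
  {"gripper": 60,"x": 3.6,"y": -4.5,"z": 0,"roll": 0},
  {"gripper": 60,"x": 3.6,"y": -4.5,"z": 0,"roll": 0},
])

```text
time_s: 1.4
eef_pos: [0.4044, -0.3326, 0.4045]
eef_rot: [-0.0, 1.0, -0.002, -0.0]
wrist_force: [1.2, -0.4, -0.3]
opening: 0.599
```

Request:
move_arm([
  {"gripper": 60,"x": 3.6,"y": -4.5,"z": 0,"roll": 0},
  {"gripper": 60,"x": 3.6,"y": -4.5,"z": 0,"roll": 0},
  {"gripper": 60,"x": 3.6,"y": -4.5,"z": 0,"roll": 0},
  {"gripper": 60,"x": 0,"y": 0,"z": 0,"roll": 0},
])

```text
time_s: 1.9
eef_pos: [0.5138, -0.1963, 0.4044]
eef_rot: [-0.001, 1.0, 0.001, -0.0]
wrist_force: [-0.4, -0.1, 0.3]
opening: 0.599
```

Run:
```python
from h import *
o,p,r=obs(); print(o['time_s'],p,r.round(3).tolist(),o['q'],o['wrist_force'],o['opening'])
c=shot('wrist','w2')
print(proj(c,p+r@[0,0,.155]),c['W'].round(3).tolist())
```

```text
1.9 [ 0.51376294 -0.19632368  0.40437215] [[1.0, 0.001, -0.0], [0.001, -1.0, 0.001], [-0.0, -0.001, -1.0]] [-5.81090455e-01  1.25591589e-01  1.67050203e+00  8.65980035e-04
  1.34605857e+00 -5.82538640e-01] [-0.38228228 -0.08103619  0.34328577] 0.5989835116675041
[280.79452224 286.4337792 ] [[1.0, -0.001, -0.001, 0.513], [0.002, 0.952, 0.306, -0.117], [0.001, -0.306, 0.952, 0.375], [0.0, 0.0, 0.0, 1.0]]
```

View pics/w2.png

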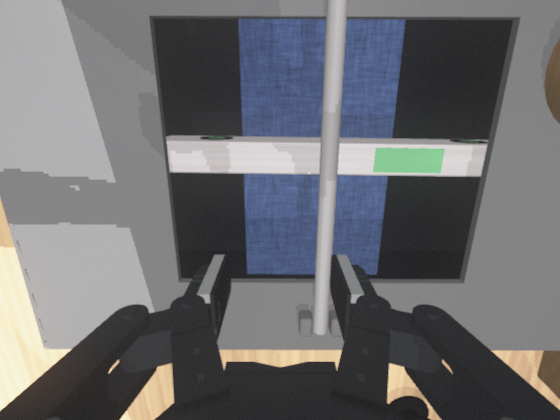

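The view shows the rod running from (337,15) to (321,333), the level's top as a band from (170,156) to (487,160), and the opening corners at (152,17), (516,20), (463,284) and (180,283).

Run:
```python
from h import *
c=load('w2')
def P(n,l,z): print(n,[ray(c,u,v,z)[:2].round(4).tolist() for u,v in l])
P('rod',[(337,15),(329,170),(321,333)],.172)
P('opening',[(152,17),(516,20),(463,284),(180,283)],.166)
P('level',[(170,157),(487,160.5)],.148); P('edges',[(169,140),(170,174),(486,144),(486,177)],.148)
```

```text
rod [[0.5461, -0.0654], [0.5461, -0.156], [0.5464, -0.2877]]
opening [[0.437, -0.0651], [0.6543, -0.0663], [0.6558, -0.2465], [0.4359, -0.2459]]
level [[0.4323, -0.1511], [0.6666, -0.1533]]
edges [[0.4329, -0.1388], [0.4309, -0.1638], [0.6634, -0.1413], [0.6685, -0.1657]]
```

Request:
move_arm([
  {"gripper": 60,"x": 3.2,"y": -4.4,"z": 0,"roll": 0},
  {"gripper": 60,"x": 0,"y": 0,"z": 3.5,"roll": 0},
  {"gripper": 60,"x": 0,"y": 0,"z": 3.8,"roll": 0},
  {"gripper": 60,"x": 0,"y": 0,"z": 0,"roll": 0},
  {"gripper": 0,"x": 0,"y": 0,"z": 0,"roll": 0},
])

```text
time_s: 2.58
eef_pos: [0.5444, -0.157, 0.333]
eef_rot: [0.0, 1.0, -0.003, 0.001]
wrist_force: [0.3, -0.1, -0.2]
opening: 0.403
```

Request:
move_arm([
  {"gripper": 0,"x": 0,"y": 0,"z": 0,"roll": 0},
  {"gripper": 0,"x": 0,"y": 0,"z": 0,"roll": 0},
  {"gripper": 0,"x": 0,"y": 0,"z": 0,"roll": 0},
  {"gripper": 0,"x": 0,"y": 0,"z": 0,"roll": 0},
])

```text
time_s: 3.08
eef_pos: [0.5449, -0.1564, 0.3339]
eef_rot: [0.001, 1.0, -0.002, 0.001]
wrist_force: [-1.5, -1.3, 6.3]
opening: 0.114
```

Request:
move_arm([
  {"gripper": 0,"x": 0,"y": 0,"z": -1,"roll": 0},
  {"gripper": 0,"x": 0,"y": 0,"z": -3,"roll": 0},
  {"gripper": 0,"x": 0,"y": 0,"z": -4,"roll": 0},
  {"gripper": 0,"x": 0,"y": 0,"z": -3,"roll": 0},
  {"gripper": 0,"x": 0,"y": 0,"z": 0,"roll": 0},
])

```text
time_s: 3.7
eef_pos: [0.5448, -0.1558, 0.445]
eef_rot: [0.001, 1.0, -0.002, 0.003]
wrist_force: [0.5, 0.3, -2.1]
opening: 0.114
```

Run:
```python
from h import *
o,p,r=obs(); print(o['time_s'],p,r.round(3).tolist(),o['wrist_force'],o['torque'],o['opening'])
c=shot('wrist','w3');t=shot('top','t3');s=shot('side','s3')
cv2.imwrite('pics/m3.png',np.hstack([cv2.resize(x['img'],(400,300)) for x in(c,t)])[:,:,::-1])
```

```text
3.7 [ 0.54484039 -0.15584512  0.44499822] [[1.0, -0.004, 0.005], [-0.004, -1.0, -0.003], [0.005, 0.003, -1.0]] [ 0.49136008  0.26824062 -2.14810783] [-0.02932003 -0.00684807 -0.06545102] 0.11441041203911358
```

View pics/m3.png

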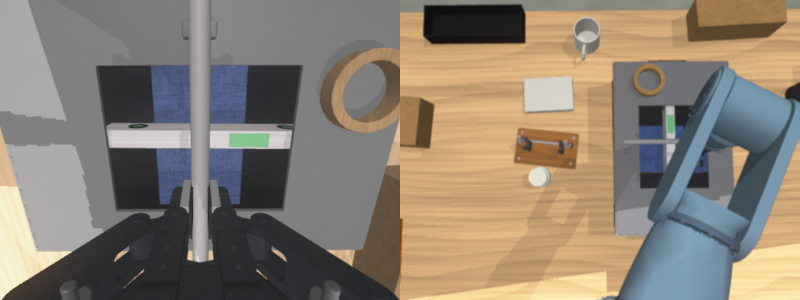

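Run:
```python
from h import *
c=load('w3');t=load('t3')
def rodend(c,v0,axis):
    pass
print(ray(c,280,367,.283), ray(t,313.6,197.5,.283))
g=cv2.cvtColor(t['img'],cv2.COLOR_RGB2GRAY)
print(g[196:201,300:330]); print(c['img'][340:385:3,280].tolist())
```

```text
[ 0.54512063 -0.21113609  0.283     ] [ 0.54542958 -0.01311109  0.283     ]
[[110 114 109 114 118 118 117 119 118 118 117 115 115 126 133 133 135 133
  136 134 135 138 140 143 140 137 135 136 136 135]
 [107 113 111 113 118 118 119 117 119 117 118 112 117 133 143 145 146 146
  145 145 145 145 149 148 148 146 145 145 144 146]
 [108 115 113 116 118 119 120 116 119 118 115 112 115 136 149 148 150 149
  148 148 149 148 148 149 149 148 148 147 146 148]
 [111 112 115 115 119 119 119 119 119 118 115 110 114 133 142 144 144 144
  144 145 144 144 144 143 144 142 144 143 142 142]
 [108 115 113 116 117 118 118 118 117 118 114 109 111 126 132 134 135 134
  133 133 134 133 135 133 133 132 132 133 132 133]]
[[188, 184, 184], [189, 185, 185], [189, 183, 184], [187, 182, 183], [188, 183, 184], [187, 184, 183], [186, 183, 183], [187, 183, 184], [187, 184, 184], [94, 92, 92], [44, 42, 46], [40, 40, 40], [43, 46, 46], [41, 42, 44], [42, 43, 47]]
```

Request:
move_arm([
  {"gripper": 0,"x": 0.2,"y": -5,"z": 0,"roll": 1.3},
  {"gripper": 0,"x": 0.3,"y": -5.5,"z": 0,"roll": 1.3},
  {"gripper": 0,"x": 0.3,"y": -5.5,"z": 0,"roll": 1.3},
  {"gripper": 0,"x": 0.3,"y": -5.5,"z": 0,"roll": 1.3},
  {"gripper": 0,"x": 0,"y": -5,"z": 0,"roll": 0},
])

```text
time_s: 4.47
eef_pos: [0.5681, 0.1103, 0.4395]
eef_rot: [0.0, 0.999, -0.048, -0.002]
wrist_force: [0.4, -0.8, -1.3]
opening: 0.116
```

Request:
move_arm([
  {"gripper": 0,"x": 0,"y": 0,"z": 0,"roll": 0},
  {"gripper": 0,"x": 0,"y": 0,"z": 0,"roll": 0},
])

```text
time_s: 4.72
eef_pos: [0.5683, 0.1082, 0.44]
eef_rot: [0.0, 0.999, -0.047, -0.001]
wrist_force: [0.4, -0.2, -1.4]
opening: 0.112
```

Run:
```python
from h import *
o,p,r=obs(); print(o['time_s'],p,r.round(3).tolist(),o['wrist_force'],o['torque'],o['opening'])
c=shot('wrist','w4')
```

```text
4.725 [0.56826174 0.10822984 0.44002733] [[0.996, -0.094, -0.003], [-0.094, -0.996, -0.0], [-0.003, 0.001, -1.0]] [ 0.37441762 -0.17611261 -1.36473368] [-0.04065613 -0.02154977  0.00523756] 0.11169666007809623
```

View pics/w4.png

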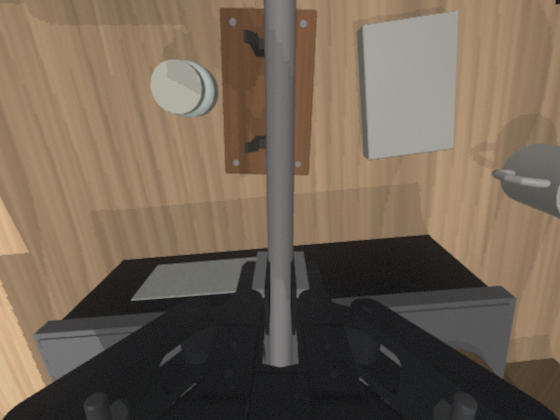

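The view shows the rod held at column 280, partly hiding the clip. The base corners are at (221,12), (316,10), (308,175) and (226,172), and the jar is left of it at (180,88).

```bash
python3 - <<'E'
from h import *
c=load('w4')
im=c['img'].astype(int); sub=cv2.cvtColor(c['img'],cv2.COLOR_RGB2HSV)
R_,G,B=[im[:,:,i] for i in range(3)]
m=((R_>60)&(R_<125)&(R_-B>35)).astype(np.uint8); m[190:]=0; m[:,:205]=0; m[:,330:]=0
m=cv2.morphologyEx(m,cv2.MORPH_OPEN,np.ones((3,3))); 
for v in (20,60,100,130,160): 
    x=np.where(m[v])[0]; print(v,x.min(),x.max(), [ray(c,u,v,.012)[:2].round(4).tolist() for u in (x.min(),x.max()+1)])
def P(l,z):
    q=np.array([ray(c,u,v,z)[:2] for u,v in l]); print(q.round(4).tolist(),q.mean(0))
P([(221,11),(317,9),(308.5,176),(226,173)],.012)
P([(234,20),(303,23),(298,164),(237,162)],.014)
E
python3 - <<'E'
import sys; sys.path.insert(0,'.')
import os; os.chdir('.')
from h import *
c=load('w4'); cv2.imwrite('pics/c4.png',cv2.resize(c['img'][0:190,200:330,::-1],None,fx=3,fy=3,interpolation=cv2.INTER_CUBIC))
t=load('top0'); cv2.imwrite('pics/ct.png',np.hstack([cv2.resize(t['img'][170:265,150:260,::-1],None,fx=4,fy=4,interpolation=cv2.INTER_CUBIC)[:380], cv2.resize(c['img'][0:190,200:330,::-1],None,fx=2,fy=2,interpolation=cv2.INTER_CUBIC)]))
E
```

```text
20 220 315 [[0.5151, 0.2887], [0.624, 0.2784]]
60 222 313 [[0.5111, 0.2474], [0.6192, 0.2372]]
100 223 311 [[0.5055, 0.2031], [0.6141, 0.1929]]
130 224 310 [[0.5014, 0.1676], [0.6106, 0.1573]]
160 225 308 [[0.497, 0.1299], [0.6057, 0.1197]]
[[0.5176, 0.2974], [0.6257, 0.2892], [0.6036, 0.0987], [0.4957, 0.1128]] [0.56067789 0.19951776]
[[0.5312, 0.2867], [0.6089, 0.2763], [0.591, 0.1162], [0.5125, 0.1262]] [0.56087689 0.20134947]
```

View pics/ct.png

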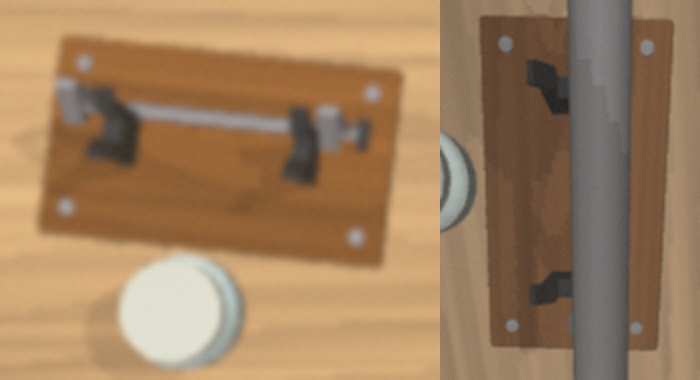

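Request:
move_arm([
  {"gripper": 0,"x": 0,"y": 0,"z": 0,"roll": 1.2},
  {"gripper": 0,"x": -0.9,"y": -4.2,"z": 0,"roll": 0},
  {"gripper": 0,"x": -0.9,"y": -4.1,"z": 0,"roll": 0},
  {"gripper": 0,"x": 0,"y": 0,"z": 4,"roll": 0},
  {"gripper": 0,"x": 0,"y": 0,"z": 4,"roll": 0},
])

```text
time_s: 5.4
eef_pos: [0.5605, 0.1924, 0.3614]
eef_rot: [-0.0, 0.998, -0.059, 0.001]
wrist_force: [-0.4, -0.1, -2.0]
opening: 0.112
```

Request:
move_arm([
  {"gripper": 0,"x": 0,"y": 0,"z": 4,"roll": 0},
  {"gripper": 0,"x": 0,"y": 0,"z": 1.5,"roll": 0},
  {"gripper": 0,"x": 0,"y": 0,"z": 0,"roll": 0},
  {"gripper": 0,"x": 0,"y": 0,"z": 0,"roll": 0},
])

```text
time_s: 5.9
eef_pos: [0.5612, 0.1927, 0.3087]
eef_rot: [-0.0, 0.998, -0.058, 0.002]
wrist_force: [-1.3, 0.4, -0.6]
opening: 0.115
```

Run:
```python
from h import *
o,p,r=obs(); print(o['time_s'],p,r.round(4).tolist(),o['wrist_force'],o['torque'],o['opening'])
c=shot('wrist','w5');s=shot('side','s5');t=shot('top','t5')
cv2.imwrite('pics/m5.png',np.hstack([cv2.resize(s['img'][200:400,180:340],None,fx=2.5,fy=2.5,interpolation=cv2.INTER_CUBIC),cv2.resize(c['img'][:,180:390],None,fx=1.19,fy=500/420,interpolation=cv2.INTER_CUBIC)])[:,:,::-1])
```

```text
5.9 [0.56124472 0.19266583 0.30869282] [[0.9932, -0.1165, 0.0032], [-0.1165, -0.9932, 0.0004], [0.0031, -0.0008, -1.0]] [-1.31215678  0.3766368  -0.62338973] [-0.01643376  0.0259508  -0.02983888] 0.11470797716847493
```

View pics/m5.png

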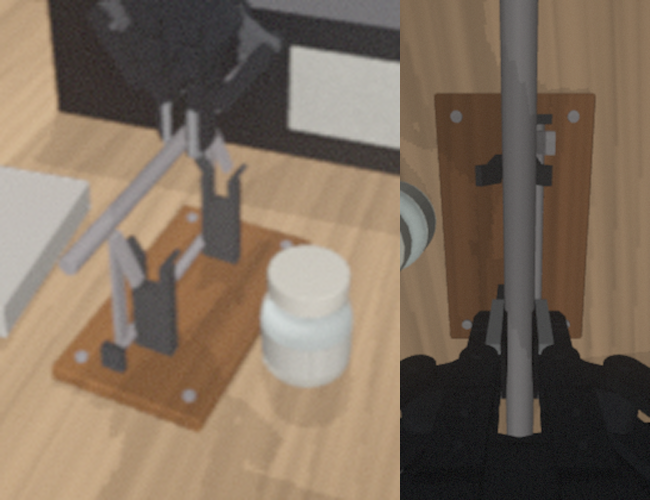

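Run:
```python
from h import *
c=load('w5'); o,p,r=obs()
im=c['img'].astype(int)
def tl(u,v,z): return (r.T@(ray(c,u,v,z)-p))*1000
print(c['cx'],c['fx'],(np.linalg.inv(np.block([[r,p[:,None]],[np.zeros((1,3)),1]]))@c['W']).round(4).tolist())
for v in (90,110,160,180,200,220,240):
    row=im[v]; 
    br=(row[:,0]>55)&(row[:,0]<128)&(row[:,0]-row[:,2]>32); x=np.where(br[190:360])[0]+190
    g=(abs(row[:,0]-row[:,2])<16)&(row.mean(1)>75); xr=np.where(g[255:298])[0]+255
    print(v,'base',x.min(),x.max(),tl((x.min()+x.max()+1)/2,v,.012)[:2].round(1),'rod',xr.min(),xr.max(),tl((xr.min()+xr.max()+1)/2,v,p[2]-.162)[:2].round(1))
for v in (138,142,146,150):
    d=np.where(im[v,220:330].mean(1)<60)[0]+220; print(v,d.min(),d.max(),tl((d.min()+d.max()+1)/2,v,.09)[:2].round(1))
```

```text
280.0481661627284 306.86222277245 [[1.0, 0.0003, -0.0007, -0.0001], [0.0, -0.9518, -0.3068, -0.0791], [-0.0007, 0.3068, -0.9518, 0.0295], [0.0, 0.0, 0.0, 1.0]]
90 base 190 359 [ -4.1 -93.2] rod 266 292 [ -0.3 -86.1]
110 base 190 359 [ -4.1 -77.7] rod 267 296 [  0.8 -78.4]
160 base 199 359 [ -0.4 -36.2] rod 267 297 [  1.  -57.8]
180 base 214 359 [  6.2 -18.4] rod 268 297 [  1.3 -49. ]
200 base 207 358 [2.7 0.2] rod 268 297 [  1.3 -39.8]
220 base 217 359 [ 7.9 19.5] rod 268 297 [  1.3 -30.2]
240 base 219 359 [ 9.  39.6] rod 269 297 [  1.6 -20.2]
138 241 304 [ -4.3 -62. ]
142 240 307 [ -3.7 -59.6]
146 242 307 [ -3.1 -57.3]
150 242 307 [ -3.1 -54.8]
```

Request:
move_arm([
  {"gripper": 0,"x": -0.28,"y": 0,"z": 0,"roll": 0},
  {"gripper": 0,"x": 0,"y": 0,"z": 1.5,"roll": 0},
  {"gripper": 0,"x": 0,"y": 0,"z": 1.5,"roll": 0},
  {"gripper": 0,"x": 0,"y": 0,"z": 0.5,"roll": 0},
  {"gripper": 0,"x": 0,"y": 0,"z": 0,"roll": 0},
])

```text
time_s: 6.68
eef_pos: [0.5573, 0.1931, 0.2706]
eef_rot: [0.0, 0.998, -0.058, -0.001]
wrist_force: [0.4, 0.3, -0.6]
opening: 0.113
```

Request:
move_arm([
  {"gripper": 0,"x": 0,"y": 0,"z": 0.5,"roll": 0},
  {"gripper": 0,"x": 0,"y": 0,"z": 0.5,"roll": 0},
  {"gripper": 0,"x": 0,"y": 0,"z": 0.5,"roll": 0},
])

```text
time_s: 7.05
eef_pos: [0.5575, 0.1932, 0.2565]
eef_rot: [-0.0, 0.998, -0.058, 0.0]
wrist_force: [-0.3, 0.5, -3.1]
opening: 0.118
```

Request:
move_arm([
  {"gripper": 0,"x": 0.12,"y": 0,"z": 0.3,"roll": 0},
  {"gripper": 0,"x": 0,"y": 0,"z": 0.4,"roll": 0},
  {"gripper": 0,"x": 0,"y": 0,"z": 0.4,"roll": 0},
])

```text
time_s: 7.42
eef_pos: [0.5586, 0.1933, 0.2467]
eef_rot: [-0.0, 0.998, -0.058, -0.0]
wrist_force: [-5.4, 1.2, 6.9]
opening: 0.114
```

Request:
move_arm([
  {"gripper": 0,"x": 0,"y": 0,"z": 0.3,"roll": 0},
  {"gripper": 0,"x": 0,"y": 0,"z": 0.3,"roll": 0},
  {"gripper": 0,"x": 0,"y": 0,"z": 0,"roll": 0},
])

```text
time_s: 7.8
eef_pos: [0.5585, 0.1932, 0.239]
eef_rot: [-0.0, 0.998, -0.058, -0.0]
wrist_force: [-0.3, 2.0, -3.6]
opening: 0.116
```

Request:
move_arm([
  {"gripper": 0,"x": 0,"y": 0,"z": 0.3,"roll": 0},
  {"gripper": 0,"x": 0,"y": 0,"z": 0.3,"roll": 0},
  {"gripper": 0,"x": 0,"y": 0,"z": 0,"roll": 0},
])

```text
time_s: 8.18
eef_pos: [0.5588, 0.1928, 0.2334]
eef_rot: [0.0, 0.998, -0.058, 0.0]
wrist_force: [0.6, 0.6, -0.8]
opening: 0.113
```

Request:
move_arm([
  {"gripper": 0,"x": 0,"y": 0,"z": 0.2,"roll": 0},
  {"gripper": 0,"x": 0,"y": 0,"z": 0,"roll": 0},
])

```text
time_s: 8.43
eef_pos: [0.559, 0.193, 0.2319]
eef_rot: [-0.0, 0.998, -0.058, 0.0]
wrist_force: [0.4, 0.2, -1.6]
opening: 0.116
```

Request:
move_arm([
  {"gripper": 0,"x": 0,"y": 0,"z": 0.2,"roll": 0},
  {"gripper": 0,"x": 0,"y": 0,"z": 0,"roll": 0},
])

```text
time_s: 8.68
eef_pos: [0.5591, 0.1931, 0.2317]
eef_rot: [0.0, 0.998, -0.058, 0.0]
wrist_force: [-6.1, -1.2, 13.0]
opening: 0.115
```

Request:
move_arm([
  {"gripper": 0,"x": 0,"y": 0,"z": 0.2,"roll": 0},
  {"gripper": 0,"x": 0,"y": 0,"z": 0,"roll": 0},
])

```text
time_s: 8.93
eef_pos: [0.5592, 0.1931, 0.2315]
eef_rot: [0.0, 0.998, -0.058, 0.0]
wrist_force: [-12.5, -2.7, 26.4]
opening: 0.115
```

Run:
```python
from h import *
o,p,r=obs(); print(o['time_s'],p,r.round(4).tolist(),o['wrist_force'],o['torque'],o['opening'])
c=shot('wrist','w6');s=shot('side','s6')
cv2.imwrite('pics/m6.png',np.hstack([cv2.resize(s['img'][200:400,180:340],None,fx=2.5,fy=2.5,interpolation=cv2.INTER_CUBIC),cv2.resize(c['img'][:,180:390],None,fx=1.19,fy=500/420,interpolation=cv2.INTER_CUBIC)])[:,:,::-1])
```

```text
8.925 [0.5591858  0.19309583 0.23145388] [[0.9933, -0.1153, 0.0009], [-0.1153, -0.9933, -0.0006], [0.001, 0.0004, -1.0]] [-12.54104136  -2.6954808   26.39025293] [-0.57487978  1.95407522 -0.03036488] 0.11539223141538096
```

View pics/m6.png

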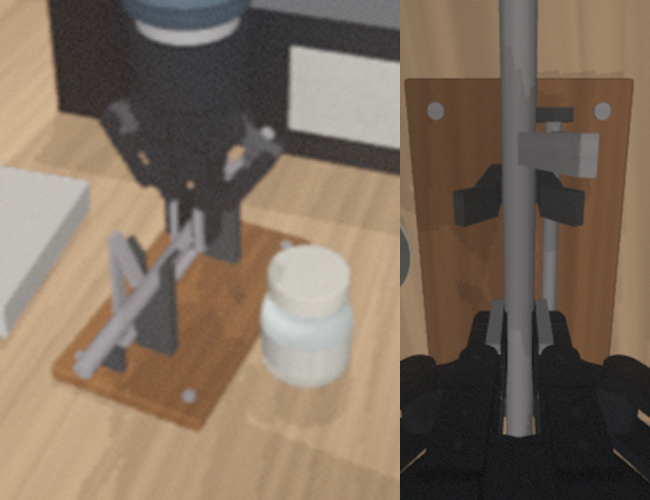

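Request:
move_arm([
  {"gripper": 0,"x": 0,"y": 0,"z": -0.3,"roll": 0},
  {"gripper": 30,"x": 0,"y": 0,"z": 0,"roll": 0},
  {"gripper": 30,"x": 0,"y": 0,"z": 0,"roll": 0},
  {"gripper": 30,"x": 0,"y": 0,"z": 0,"roll": 0},
])

```text
time_s: 9.52
eef_pos: [0.5586, 0.193, 0.2303]
eef_rot: [0.0, 0.998, -0.058, -0.0]
wrist_force: [0.9, 0.1, -0.0]
opening: 0.301
```

Request:
move_arm([
  {"gripper": 30,"x": 0,"y": 0,"z": -2,"roll": 0},
  {"gripper": 30,"x": 0,"y": 0,"z": -3,"roll": 0},
  {"gripper": 30,"x": 0,"y": 0,"z": -5,"roll": 0},
  {"gripper": 30,"x": 0,"y": 0,"z": -5,"roll": 0},
  {"gripper": 30,"x": 0,"y": 4,"z": -5,"roll": 0},
])

```text
time_s: 10.15
eef_pos: [0.5538, 0.1554, 0.4329]
eef_rot: [-0.0, 0.998, -0.056, 0.001]
wrist_force: [0.7, -1.1, 0.0]
opening: 0.3
```

Run:
```python
from h import *
o,p,r=obs(); print(o['time_s'],p,r.round(4).tolist(),o['wrist_force'],o['opening'],o['q'])
c=shot('wrist','w7');s=shot('side','s7')
cv2.imwrite('pics/m7.png',np.hstack([cv2.resize(s['img'][200:400,180:340],None,fx=2.5,fy=2.5,interpolation=cv2.INTER_CUBIC),cv2.resize(c['img'][0:300,180:400],None,fx=1.667,fy=500/300,interpolation=cv2.INTER_CUBIC)])[:,:,::-1])
```

```text
10.15 [0.55384611 0.15538897 0.43288871] [[0.9936, -0.1126, 0.0024], [-0.1126, -0.9936, 0.0007], [0.0023, -0.001, -1.0]] [ 0.65241868 -1.13792326  0.04723758] 0.3001725672624254 [6.71352069e-02 1.57723158e-01 1.57589754e+00 5.87220271e-04
 1.40549949e+00 1.79907942e-01]
```

View pics/m7.png

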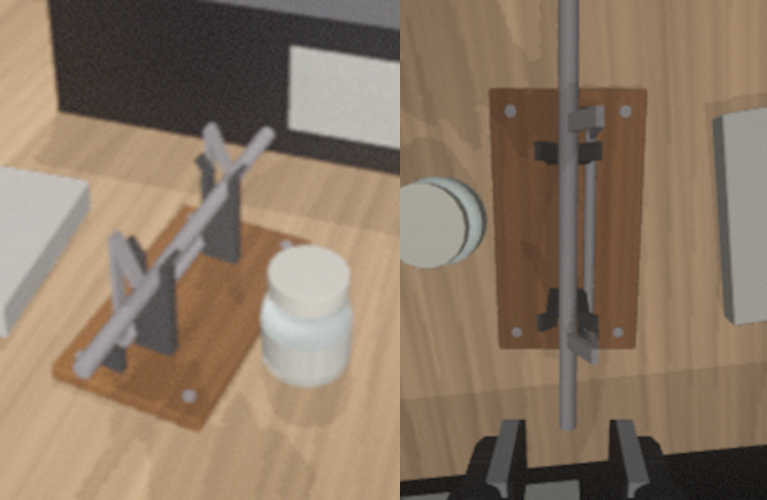

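Request:
move_arm([
  {"gripper": 60,"x": -0.73,"y": 5.2,"z": 0,"roll": 0},
  {"gripper": 60,"x": -0.73,"y": 5.2,"z": 0,"roll": 0},
  {"gripper": 60,"x": -0.73,"y": 5.2,"z": 0,"roll": 0},
  {"gripper": 60,"x": -0.73,"y": 5.2,"z": 0,"roll": 0},
  {"gripper": 60,"x": -0.73,"y": 5.2,"z": 0,"roll": 0},
])

```text
time_s: 10.88
eef_pos: [0.487, -0.101, 0.4305]
eef_rot: [0.0, 0.998, -0.058, 0.001]
wrist_force: [-0.5, 0.1, 0.8]
opening: 0.602
```

Request:
move_arm([
  {"gripper": 60,"x": -0.73,"y": 5.2,"z": 0,"roll": 0},
  {"gripper": 60,"x": 0,"y": 0,"z": 0,"roll": 10.5},
  {"gripper": 60,"x": 0,"y": 0,"z": 0,"roll": 10.5},
  {"gripper": 60,"x": 0,"y": 0,"z": 0,"roll": 10.5},
  {"gripper": 60,"x": 0,"y": 0,"z": 0,"roll": 10.5},
])

```text
time_s: 11.5
eef_pos: [0.4744, -0.1504, 0.4303]
eef_rot: [-0.0, 0.91, -0.415, 0.0]
wrist_force: [-0.3, 0.2, 0.0]
opening: 0.598
```

Request:
move_arm([
  {"gripper": 60,"x": 0,"y": 0,"z": 0,"roll": 10.5},
  {"gripper": 60,"x": 0,"y": 0,"z": 0,"roll": 10.5},
  {"gripper": 60,"x": 0,"y": 0,"z": 0,"roll": 10.5},
  {"gripper": 60,"x": 0,"y": 0,"z": 0,"roll": 10.5},
  {"gripper": 60,"x": 0,"y": 0,"z": 0,"roll": 0},
])

```text
time_s: 12.12
eef_pos: [0.4744, -0.1504, 0.4302]
eef_rot: [0.0, -0.704, 0.711, -0.0]
wrist_force: [0.7, 0.1, -0.2]
opening: 0.6
```

Run:
```python
from h import *
o,p,r=obs(); print(o['time_s'],p,r.round(4).tolist(),o['wrist_force'],o['opening'],o['q'])
c=shot('wrist','w8')
# level top: bright grey rows
g=cv2.cvtColor(c['img'],cv2.COLOR_RGB2GRAY)
im=c['img'].astype(int)
for v in range(20,300,25):
    x=np.where(g[v,200:360]>140)[0]+200
    if len(x): print(v,x.min(),x.max(),len(x),ray(c,(x.min()+x.max()+1)/2,v,.148).round(4)[:2])
```

```text
12.125 [ 0.4744217  -0.15038334  0.43015409] [[-0.0097, -1.0, 0.0006], [-1.0, 0.0097, -0.0003], [0.0003, -0.0006, -1.0]] [ 0.70678397  0.10895101 -0.20104546] 0.5998282134562122 [-5.45941693e-01 -1.72686482e-02  1.76735462e+00  5.09707541e-05
  1.39080019e+00  1.03454269e+00]
20 267 298 32 [ 0.6135 -0.1532]
45 267 297 31 [ 0.5973 -0.1527]
70 267 297 31 [ 0.5804 -0.1526]
95 268 297 30 [ 0.5626 -0.1529]
120 268 296 29 [ 0.544  -0.1524]
145 268 296 29 [ 0.5245 -0.1522]
170 268 295 28 [ 0.504  -0.1517]
195 269 295 27 [ 0.4824 -0.1519]
220 269 294 26 [ 0.4597 -0.1514]
245 269 293 25 [ 0.4357 -0.1507]
270 208 352 20 [ 0.4104 -0.1496]
295 200 359 73 [ 0.3836 -0.1489]
```

Request:
move_arm([
  {"gripper": 60,"x": 0.13,"y": 0,"z": 4.5,"roll": 0},
  {"gripper": 60,"x": 0,"y": 0,"z": 5,"roll": 0},
  {"gripper": 60,"x": 0,"y": 0,"z": 3.5,"roll": 0},
  {"gripper": 60,"x": 0,"y": 0,"z": 1.4,"roll": 0},
  {"gripper": 0,"x": 0,"y": 0,"z": 0,"roll": 0},
])

```text
time_s: 12.8
eef_pos: [0.4745, -0.1519, 0.2854]
eef_rot: [-0.0, -0.704, 0.711, 0.001]
wrist_force: [-0.7, -0.1, 0.6]
opening: 0.401
```

Request:
move_arm([
  {"gripper": 0,"x": 0,"y": 0,"z": 0,"roll": 0},
  {"gripper": 0,"x": 0,"y": 0,"z": 0,"roll": 0},
  {"gripper": 0,"x": 0,"y": 0,"z": 0,"roll": 0},
])

```text
time_s: 13.18
eef_pos: [0.475, -0.1521, 0.2868]
eef_rot: [0.0, -0.703, 0.711, -0.001]
wrist_force: [-0.5, 0.8, 5.0]
opening: 0.271
```

Request:
move_arm([
  {"gripper": 0,"x": 0,"y": 0,"z": -0.2,"roll": 0},
  {"gripper": 0,"x": 0,"y": -1.5,"z": 0,"roll": 0},
  {"gripper": 0,"x": 0,"y": -1.5,"z": 0,"roll": 0},
  {"gripper": 0,"x": 0,"y": -1.5,"z": 0,"roll": 0},
  {"gripper": 0,"x": 0,"y": -1.2,"z": 0,"roll": 0},
])

```text
time_s: 13.8
eef_pos: [0.5276, -0.1525, 0.2866]
eef_rot: [-0.008, -0.704, 0.71, 0.009]
wrist_force: [-62.6, -5.3, 40.6]
opening: 0.273
```

Request:
move_arm([
  {"gripper": 0,"x": 0,"y": 0,"z": 0,"roll": 0},
  {"gripper": 0,"x": 0,"y": 0,"z": 0,"roll": 0},
])

```text
time_s: 14.05
eef_pos: [0.5273, -0.1526, 0.2866]
eef_rot: [-0.006, -0.703, 0.711, 0.008]
wrist_force: [-36.6, -1.3, 22.8]
opening: 0.273
```

Run:
```python
from h import *
o,p,r=obs(); print(o['time_s'],p,o['wrist_force'],o['opening'])
c=shot('wrist','w9'); s=shot('side','s9'); t=shot('top','t9')
g=cv2.cvtColor(c['img'],cv2.COLOR_RGB2GRAY)
for v in range(10,270,20):
    x=np.where(g[v,200:360]>140)[0]+200
    if len(x): print(v,x.min(),x.max(),len(x),ray(c,(x.min()+x.max()+1)/2,v,.15).round(4)[:2])
```

```text
14.05 [ 0.52730666 -0.15263748  0.28655568] [-36.60639865  -1.26386213  22.75076444] 0.27280372324785884
10 242 318 77 [ 0.6308 -0.1531]
30 243 318 76 [ 0.6256 -0.1532]
50 244 317 74 [ 0.6201 -0.1531]
70 244 316 73 [ 0.6145 -0.1529]
90 245 316 72 [ 0.6086 -0.153 ]
110 246 315 70 [ 0.6025 -0.153 ]
130 246 314 69 [ 0.5961 -0.1527]
150 247 314 68 [ 0.5895 -0.1528]
170 248 313 66 [ 0.5825 -0.1528]
190 248 312 65 [ 0.5753 -0.1525]
210 249 311 63 [ 0.5677 -0.1525]
230 250 311 62 [ 0.5598 -0.1526]
250 250 310 61 [ 0.5516 -0.1523]
```

Request:
move_arm([
  {"gripper": 0,"x": 0,"y": 0.4,"z": 0,"roll": 0},
  {"gripper": 45,"x": 0,"y": 0.2,"z": 0,"roll": 0},
  {"gripper": 45,"x": 0,"y": 0,"z": 0,"roll": 0},
  {"gripper": 45,"x": 0,"y": 0,"z": 0,"roll": 0},
])

```text
time_s: 14.7
eef_pos: [0.5262, -0.1525, 0.2878]
eef_rot: [0.0, -0.703, 0.711, -0.001]
wrist_force: [0.6, -0.1, 0.0]
opening: 0.448
```

Request:
move_arm([
  {"gripper": 45,"x": 0,"y": 2.2,"z": 0,"roll": 0},
  {"gripper": 45,"x": 0,"y": 2.2,"z": 0,"roll": 0},
  {"gripper": 45,"x": 0,"y": 0,"z": 0,"roll": 0},
])

```text
time_s: 15.08
eef_pos: [0.4811, -0.1518, 0.2875]
eef_rot: [0.0, -0.703, 0.711, 0.0]
wrist_force: [0.8, -0.8, 0.5]
opening: 0.45
```

Run:
```python
from h import *
o,p,r=obs(); print(o['time_s'],p,r.round(4).tolist(),o['wrist_force'],o['opening'])
c=shot('wrist','w10'); s=shot('side','s10'); t=shot('top','t10')
cv2.imwrite('pics/m10.png',np.hstack([cv2.resize(s['img'][120:220,230:430],(400,200),interpolation=cv2.INTER_CUBIC),cv2.resize(c['img'],(267,200))])[:,:,::-1])
g=cv2.cvtColor(c['img'],cv2.COLOR_RGB2GRAY)
for v in range(10,270,40):
    x=np.where(g[v,200:360]>140)[0]+200
    if len(x): print(v,x.min(),x.max(),len(x),ray(c,(x.min()+x.max()+1)/2,v,.148).round(4)[:2])
```

```text
15.075 [ 0.48105248 -0.1517736   0.28747733] [[-0.0119, -0.9999, -0.0001], [-0.9999, 0.0119, 0.0002], [-0.0002, 0.0001, -1.0]] [ 0.82088232 -0.77049391  0.47234278] 0.4501309516538259
10 243 317 75 [ 0.5885 -0.1526]
50 244 316 73 [ 0.5773 -0.1525]
90 245 315 71 [ 0.5653 -0.1524]
130 247 313 67 [ 0.5522 -0.1522]
170 248 312 65 [ 0.5382 -0.1521]
210 249 311 63 [ 0.5229 -0.1519]
250 250 309 60 [ 0.5063 -0.1515]
```

View pics/m10.png

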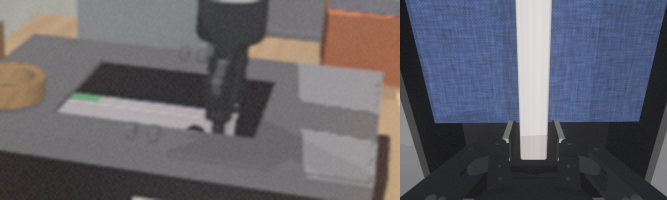

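Request:
move_arm([
  {"gripper": 0,"x": 0,"y": 0,"z": 0,"roll": 0},
  {"gripper": 0,"x": 0,"y": 0,"z": 0,"roll": 0},
  {"gripper": 0,"x": 0,"y": 0,"z": 0,"roll": 0},
  {"gripper": 0,"x": 0,"y": 0,"z": -0.8,"roll": 0},
  {"gripper": 0,"x": 0,"y": 0,"z": -0.8,"roll": 0},
])

```text
time_s: 15.85
eef_pos: [0.4809, -0.1517, 0.3032]
eef_rot: [-0.001, -0.703, 0.711, 0.001]
wrist_force: [-0.6, -0.4, -4.8]
opening: 0.27
```

Request:
move_arm([
  {"gripper": 0,"x": 0,"y": 0,"z": -0.8,"roll": 0},
  {"gripper": 0,"x": 0,"y": 0,"z": -0.8,"roll": 0},
])

```text
time_s: 16.1
eef_pos: [0.4812, -0.1518, 0.3198]
eef_rot: [-0.0, -0.703, 0.711, 0.0]
wrist_force: [0.1, 1.1, -5.0]
opening: 0.272
```

Request:
move_arm([
  {"gripper": 0,"x": 0,"y": 0,"z": -1,"roll": 0},
  {"gripper": 0,"x": 0,"y": 0,"z": -1,"roll": 0},
])

```text
time_s: 16.35
eef_pos: [0.4816, -0.152, 0.3403]
eef_rot: [0.0, -0.703, 0.711, -0.0]
wrist_force: [0.5, -0.6, -4.1]
opening: 0.271
```

Run:
```python
from h import *
o,p,r=obs(); print(o['time_s'],p,r.round(4).tolist(),o['wrist_force'],o['torque'],o['opening'])
```

```text
16.35 [ 0.48157519 -0.15196154  0.34032057] [[-0.0114, -0.9999, 0.0004], [-0.9999, 0.0114, -0.0002], [0.0002, -0.0004, -1.0]] [ 0.45635827 -0.59206604 -4.06952638] [0.00914189 0.68472298 0.02296275] 0.27061071392199326
```

Request:
move_arm([
  {"gripper": 0,"x": 0,"y": 0,"z": -1.2,"roll": 0},
  {"gripper": 0,"x": 0,"y": 0,"z": -1.2,"roll": 0},
  {"gripper": 0,"x": 0,"y": 0,"z": -1.2,"roll": 0},
  {"gripper": 0,"x": 0,"y": 0,"z": -1.2,"roll": 0},
])

```text
time_s: 16.85
eef_pos: [0.4814, -0.1519, 0.3883]
eef_rot: [-0.0, -0.703, 0.711, 0.0]
wrist_force: [0.4, -0.4, -4.8]
opening: 0.271
```

Request:
move_arm([
  {"gripper": 0,"x": 0,"y": 0,"z": -1.2,"roll": 0},
  {"gripper": 0,"x": 0,"y": 0,"z": -1.2,"roll": 0},
  {"gripper": 0,"x": 0,"y": 0,"z": -1.2,"roll": 0},
])

```text
time_s: 17.23
eef_pos: [0.4814, -0.1519, 0.4242]
eef_rot: [-0.0, -0.703, 0.711, 0.0]
wrist_force: [-1.2, -0.2, -5.8]
opening: 0.267
```

Run:
```python
from h import *
o,p,r=obs(); print(o['time_s'],p,r.round(4).tolist(),o['wrist_force'],o['torque'],o['opening'])
s=shot('side','s11'); w=shot('wrist','w11')
c=s
m=(np.ptp(s['img'].astype(int),axis=2)<14)&(s['img'].min(2)>140)
y,x=np.where(m[60:240,230:460]); print(len(x))
for v in range(60,240,10):
    xs=np.where(m[v,230:460])[0]+230
    if len(xs): print(v,xs.min(),xs.max(),len(xs))
```

```text
17.225 [ 0.48144507 -0.15191914  0.42424091] [[-0.0115, -0.9999, -0.0002], [-0.9999, 0.0115, 0.0001], [-0.0001, 0.0002, -1.0]] [-1.15502815 -0.18202988 -5.78557102] [ 0.04072794  0.66789748 -0.00231515] 0.26720418945187074
14481
60 230 459 192
70 230 459 192
80 230 459 214
90 230 459 145
100 230 459 141
110 230 455 122
120 230 458 67
130 233 356 30
140 309 352 34
150 292 334 43
160 276 419 81
170 264 418 72
190 382 406 25
200 382 414 33
220 297 307 11
230 296 370 75
```

Request:
move_arm([
  {"gripper": 0,"x": 0,"y": 0.3,"z": -1.3,"roll": 0},
  {"gripper": 0,"x": 0,"y": 0.3,"z": -1.3,"roll": 0},
  {"gripper": 0,"x": 0,"y": 0.3,"z": -1.3,"roll": 0},
  {"gripper": 0,"x": 0,"y": 0.3,"z": -1.3,"roll": 0},
])

```text
time_s: 17.82
eef_pos: [0.4692, -0.1518, 0.4765]
eef_rot: [0.0, -0.703, 0.711, -0.0]
wrist_force: [0.7, -0.2, -5.7]
opening: 0.271
```

Request:
move_arm([
  {"gripper": 0,"x": 0,"y": 0.3,"z": -1.3,"roll": 0},
  {"gripper": 0,"x": 0,"y": 0.3,"z": -1.3,"roll": 0},
  {"gripper": 0,"x": 0,"y": 0.3,"z": -1.3,"roll": 0},
])

```text
time_s: 18.2
eef_pos: [0.4603, -0.1517, 0.5155]
eef_rot: [0.0, -0.703, 0.711, -0.0]
wrist_force: [0.0, 0.3, -3.8]
opening: 0.275
```

Request:
move_arm([
  {"gripper": 0,"x": 0,"y": 0.4,"z": -1.3,"roll": 0},
  {"gripper": 0,"x": 0,"y": 0.4,"z": -1.3,"roll": 0},
  {"gripper": 0,"x": 0,"y": 0,"z": -1.3,"roll": 0},
  {"gripper": 0,"x": 0,"y": 0,"z": 0,"roll": 0},
])

```text
time_s: 18.7
eef_pos: [0.4527, -0.1517, 0.555]
eef_rot: [0.0, -0.703, 0.711, -0.001]
wrist_force: [1.1, 0.3, -3.6]
opening: 0.271
```

Run:
```python
from h import *
o,p,r=obs(); print(o['time_s'],p,o['wrist_force'],o['torque'],o['opening'])
s=shot('side','s12'); w=shot('wrist','w12')
m=(np.ptp(s['img'].astype(int),axis=2)<14)&(s['img'].min(2)>140)
for v in range(100,240,10):
    xs=np.where(m[v,230:460])[0]+230
    if len(xs): print(v,xs[:60].tolist()[::6])
```

```text
18.7 [ 0.45266162 -0.15170699  0.55503131] [ 1.1088272   0.28110019 -3.60561287] [0.01784865 0.26984272 0.03935611] 0.2709809692157687
100 [230, 236, 242, 248, 254, 260, 266, 320, 326, 332]
110 [230, 236, 242, 248, 254, 260, 266, 311, 317, 323]
120 [230, 236, 242, 248, 254, 260, 266, 301, 307, 313]
130 [232, 238, 288, 294, 300, 306, 312, 318, 347, 353]
140 [277, 283, 300, 306]
150 [279, 285, 291]
160 [380, 386, 392, 398, 404, 410, 416]
170 [381, 387, 393, 399, 405, 411, 417]
180 [415]
190 [382, 388, 394, 400, 406, 412]
200 [382, 388, 394, 400, 406, 412]
220 [297, 303]
230 [297, 303, 309, 315, 321, 327, 333, 339, 345, 351]
```

Request:
move_arm([
  {"gripper": 0,"x": 0,"y": 0,"z": -1.5,"roll": 0},
  {"gripper": 0,"x": 0,"y": 0,"z": -1.5,"roll": 0},
  {"gripper": 0,"x": 0,"y": 0,"z": -2,"roll": 0},
  {"gripper": 0,"x": 0,"y": 0,"z": -2,"roll": 0},
])

```text
time_s: 19.3
eef_pos: [0.4525, -0.1516, 0.6253]
eef_rot: [0.0, -0.703, 0.711, -0.001]
wrist_force: [0.9, -0.0, -3.5]
opening: 0.273
```

Request:
move_arm([
  {"gripper": 0,"x": 0,"y": 0,"z": -2,"roll": 0},
  {"gripper": 0,"x": 0,"y": 0,"z": -2,"roll": 0},
  {"gripper": 0,"x": 0,"y": 0,"z": -2,"roll": 0},
  {"gripper": 0,"x": 0,"y": 0,"z": -1,"roll": 0},
  {"gripper": 0,"x": 0,"y": 0,"z": 0,"roll": 0},
])

```text
time_s: 19.92
eef_pos: [0.4524, -0.1516, 0.6944]
eef_rot: [0.0, -0.703, 0.711, -0.001]
wrist_force: [0.7, 0.2, -3.8]
opening: 0.277
```

Request:
move_arm([
  {"gripper": 0,"x": 0,"y": 0,"z": 0,"roll": 0},
  {"gripper": 0,"x": 0,"y": 0,"z": 0,"roll": 0},
  {"gripper": 0,"x": 0,"y": 0,"z": 0,"roll": 0},
  {"gripper": 0,"x": 0,"y": 0,"z": 0,"roll": 0},
])

```text
time_s: 20.42
eef_pos: [0.4525, -0.1516, 0.6933]
eef_rot: [-0.0, -0.703, 0.711, 0.0]
wrist_force: [-0.4, 0.4, -3.1]
opening: 0.271
```

Run:
```python
from h import *
o,p,r=obs(); print(o['time_s'],p,o['wrist_force'],o['torque'],o['opening'],np.abs(o['dq']).max())
s=shot('side','s13'); w=shot('wrist','w13'); t=shot('top','t13')
f=lambda c:cv2.resize(c['img'],(400,300),interpolation=cv2.INTER_AREA)
cl=lambda c:cv2.resize(c['img'][200:400,180:340],(400,300),interpolation=cv2.INTER_CUBIC)
cv2.imwrite('pics/m13.png',np.vstack([np.hstack([f(s),f(w)]),np.hstack([f(t),cl(s)])])[:,:,::-1])
```

```text
20.425 [ 0.45251748 -0.15161721  0.6932892 ] [-0.43774552  0.438668   -3.10101243] [ 0.01230368  0.23532852 -0.05730895] 0.2714277327173378 0.003616972977423168
```

View pics/m13.png

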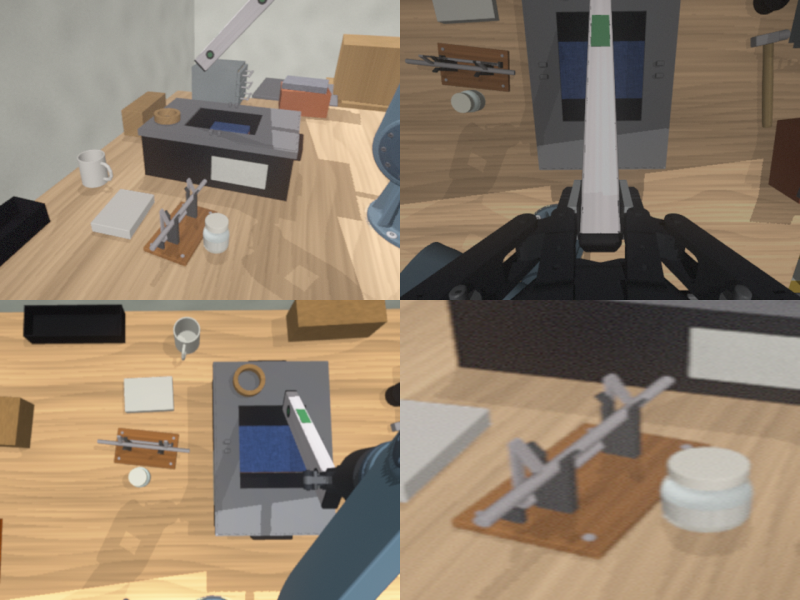

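The level is out and held still. Even hanging vertically, its low end would be at about 0.25 m, above the 0.216 m needed. The rod sits in both forks under the tines, and the tape and jar are in place.

Run:
```python
from h import *
a,b=load('top0'),load('t13')
s=load('s13'); c=s['W'];d=c[:3,:3]@np.array([(283-s['cx'])/s['fx'],-(94-s['cy'])/s['fy'],-1]);o=c[:3,3];k=(-.152-o[1])/d[1];print('low end',o+k*d)
for n,u0,v0 in(('tape',320,80),('jar',172,225)):
    print(n,np.abs(a['img'][v0:v0+60,u0:u0+55].astype(int)-b['img'][v0:v0+60,u0:u0+55]).mean())
print(ctrl.hand_in())
```

```text
low end [ 0.62288049 -0.152       0.32418386]
tape 2.5871717171717172
jar 3.458989898989899
the job is handed in; nothing more can be done
None
```

The job is done and handed in at about 20 s of the 58 s allowed. The hand-in gave no verdict.

- **Rod:** I lifted it off the cradles and pushed it to the bottom of both forks. Contact came at the expected height. I pushed to about 26 N, more than needed but within the limits, then let go. The last pictures show it in both forks with both tines of the jaw closed over it.
- **Level:** I slid it about 5 cm along the tub until it met the far wall, gripped it again near its near end, and lifted it out on the slant. It finished still in the gripper with its low end at about 0.32 m, roughly 16 cm above the lid.
- **Tape and jar:** they look unmoved, comparing the first and last overhead pictures.
- **What did not go to plan:** the level met the far wall about 8 mm sooner than I expected. The wrist force read about 63 N sideways and 41 N upwards (about 75 N in all) for a moment, below the 120 N limit, and I eased off before going on. The load seemed to go through the gripped level, but I did not check separately that nothing else was pressed.

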